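# Latch the casting mould shut

## Task

Close the two-part plaster casting mould with its draw latch: bring the wire loop over the keeper and catch its crossbar under the keeper's lip, then swing the lever back over its toggle point until it lies down flat and the latch holds the two halves tightly together. Leave the bottles, the tub and the stirring stick where they are.

Things in the scene. Friction and masses are not known exactly. Their poses are not given: they have to be found in the camera images.
- mould: Casting rig fixed to the table: plywood board 320 x 156 x 12 mm with the fixed white plaster half (120 wide, top 72 mm above the table, x -140 to +20 mm) and the latch on it. Origin: centre of the board's underside. x runs along the latch from lever to keeper, y across, z up. Low guide rails (tops 35 mm above the table) and an end stop let the loose half slide only a few mm along x.
- half: Loose white plaster mould half, 115 (x) x 108 (y) x 60 mm, about 0.9 kg, its 120 mm wide foot guided under the rails, axes as the mould's; the steel keeper stands on it. Origin: centre of its underside, at x = 77.5 mm in the mould's frame when the halves touch; it starts 0.5 to 3 mm farther off.
- keeper (a point): Seat of the crossbar's centre in the keeper, 8 mm above the plaster, axes as half. The keeper is a 30 mm wide hook: a post whose far face is 3.5 mm to the -x side of this point, with a lip at its top overhanging to +x (away from the lever), to 2.5 mm past this point; lip underside 5 mm, top 10 mm above it. The bar must come down beyond the lip, then be drawn in -x under it.
- lever_axis (a point): Hinge axis of the lever, on the centre line (y = 0 of the mould), 18 mm above the plaster top, 95 mm on the -x side of the keeper seat when the halves touch. Axes as mould.
- lever (a joint): Lever angle, rad: 0 upright, + laid back (-x, away from the keeper), 1.57 flat, closed (stop); - leans to the keeper, stop at -0.7. Stays where left (friction 0.1 N m, 4 to 7 N at the loop). With the loop hooked it tightens as it is laid back, takes some 3 to 7 N near the tip, springs partly back if let go, passes its toggle point at about 1.3, then snaps down by itself.
- lever_tip (a point): Tip of the lever handle, 90 mm from the lever axis: a flat steel handle, 30 mm wide (y), 6 mm thick, with a 9 mm round roll at the tip.
- loop (a joint): Angle of the wire loop to the lever, rad: 0 = square to the handle on the keeper side, + = bar raised towards the handle. Loop elevation above horizontal = lever + loop. Stiff pivot (0.035 N m): the loop stays where put and turns along with the lever unless its bar is held, so a loop merely laid down beyond the lip rises and slips off as the lever goes back: first draw the bar in under the lip.
- loop_bar (a point): Centre of the loop's crossbar: 7 mm round steel, 54 mm long, along y. x axis points along the loop away from its pivot. With the lever leaning about 0.35 towards the keeper, the bar swings down some 10 to 15 mm beyond its seat, clear of the lip.
- tab (a point): Upper face of the thumb tab: a steel tongue 34 wide, 40 long, 4 mm thick that runs on from the crossbar, bent up 0.38 rad from the loop. This point is 28 mm out from the bar; a 12 mm high cross rib stands on the tab between it and the bar (rib's outer face 12 mm from this point), so a fingertip on the tab can press the loop down and then push the rib in -x. Axes as loop_bar.
- bottle_a: Bystander: blue squeeze bottle, 52 mm wide, 130 mm tall, standing; origin under its centre.
- bottle_b: Bystander: teal squeeze bottle, 52 mm wide, 145 mm tall, standing; origin under its centre.
- tub: Bystander: white open tub, 70 mm wide, 70 mm tall, standing; origin under its centre.
- stick: Bystander: flat wooden stirring stick, 150 x 18 x 6 mm, lying along its x; origin under its centre.
- loop_pivot (a point): Pivot of the loop in the lever, 22 mm from the lever axis: with the lever upright, 21.5 mm above that axis and 4.6 mm to its -x side. Its axes turn with the lever. The crossbar is 111.5 mm from it; a stiff spring (12 N/mm, 12 mm travel) lets the loop lengthen under load.
There are look-alikes about, which are no part of the job. There is more than one size of the half; the job needs the largest.

How it is judged:
On the way, in this order (a step that is already met when the one before it is completed fails the run):
1. the loop's crossbar is caught behind the keeper, under its lip, while the lever is still up (x of loop_bar in the frame of keeper between -0.004 and 0.005 m and z of loop_bar in the frame of keeper between -0.008 and 0.004 m and value of joint lever below 1 rad), for 0.2 s.
2. the lever is laid back flat, past its toggle point (value of joint lever above 1.45 rad), for 0.2 s.
At the end, for the whole second after the job is handed in: The lever lies flat (beyond 1.45 rad), the crossbar sits under the keeper's lip (within 5 mm of its seat along x, below the lip), the loop pulls on the keeper with more than 25 N, the halves are together (gap under 2 mm), the loose half is level and at rest (value of joint lever above 1.45 rad and x of loop_bar in the frame of keeper between -0.004 and 0.005 m and z of loop_bar in the frame of keeper between -0.008 and 0.004 m and contact force between loop and half above 25 N and x of half in the frame of mould below 0.0795 m and angle between half's own z axis and vertical below 0.04 rad and linear speed of half below 0.01 m/s); the robot touches nothing.
It fails at once if a bystander is shifted by more than 20 mm or knocked over (distance of any of bottle_a, bottle_b, tub, stick from where it was at the start of the episode above 0.02 m or angle between any of bottle_a, bottle_b, tub's own z axis and vertical above 0.5 rad).
It also fails if it takes over 64 s, if anything falls off the work surface, if the arm or the gripper's body presses on something with over 40 N, if the wrist force passes 120 N, or if a joint passes its speed limit or range.

## Robot

A 7-joint arm with a two-finger parallel gripper is mounted at the origin on the work surface. World frame = base frame: x ahead of the robot, y to its left, z up, the work surface at z = 0. Lengths are in m, angles in rad, forces in N, time in s.
With the tool pointing down it reaches from about 0.425 to 0.875 m from the base axis. Payload 4.7 kg.
Tool frame: the origin (TCP) lies midway between the tips of the shut fingers; the grasp point (between the pads) lies 19 mm behind it; z points along the fingers, y is the line along which they close (so a half turn about z gives the same grasp; the last joint's range is limited). The gripper opens to 87 mm and grips with 3 to 60 N. Pads are 19 mm wide; open, the fingers measure 117 mm over their backs; the gripper's body (75 mm by 190 mm) begins 51 mm behind the grasp point.
Start: joints at [1.232, 0.321, -0.07, 1.45, 0.023, 1.371, -0.057], TCP at [0.225, -0.61, 0.223] pointing down, gripper open.
Joint ranges: [-2.86, 2.86], [-0.3, 2.09], [-1.38, 1.24], [0.06, 2.45], [-1.56, 4.7], [0.09, 2.05], [-2.69, 2.69]. Speed limits (rad/s): [2.57, 2.57, 3.14, 3.14, 3.14, 3.14, 3.14].

## Interface

Orientations are given as a rotation vector (axis times angle).
In Python, from bench import ctrl gives the robot as it stands. The module is installed in compiled form; this text tells all that it offers.
- The arm moves only by the shell command python3 -m handwheel 'ROWS' [FORCE]. ROWS is JSON, a list of rows, each a list of 7 numbers: the finger opening in m, from 0 to 0.087, then the shift along the tool's x, y, z in m, then the turn, a rotation vector about the tool's x, y, z in degrees. A call has 1 to 12 rows; each row shifts and turns the commanded pose from where the row before left it, along the tool's axes as they then stand; what a row does not reach is not made up. A row lasts 1/8 s, in which the tool goes at most 62.5 mm and 10.7 degrees, less where a joint would pass 70% of its speed; a pose out of reach is approached as far as the arm can. A call is refused whole if a number of a shift passes 0.0625 or a number of a turn 10.7, either way. A call with a gripper value outside its range is refused whole. The fingers move at their own pace and stop on an object; FORCE is the grip in N (left out, the last holds). Time passes only in rows, so rows that do not move let the fingers close. It gives the time, the measured TCP pose, the force, the opening and the grip force at its end, in the units of the state.
- ctrl.get_state(): the state, without advancing time (a new reading comes with each control period).
- ctrl.get_image(name): name is "scene" or "top"; returns (picture, depth): 480x640x3 uint8, blue, green, red; 480x640 float32, m along the optical axis (not along the pixel's ray), 0 where there is no reading.
- ctrl.camera_info(name): a dict with "intrinsics" (3x3 intrinsics, pixels), "D" ([k1, k2, p1, p2, k3] as OpenCV has them; the pictures are not rectified), "R" (3x3) and "t" (3): a world point X has camera coordinates R X + t. Camera axes: x right, y down, z forward; pixel columns grow to the right and rows downward; lengths in m; the calibration is good to about 2 mm. A picture is of the moment at which its call begins. camera_info takes no time and is no camera call.
- ctrl.close_job(): hands the job in; it is judged then, once.
The state is a dict: "time": time; "joint_positions": joint angles; "qd": joint speeds; "joint_torque": joint torques, N m; "position": TCP position; "tool_rot": TCP orientation; "ft_force": force on the tool from outside, world axes, zero at the start; "torque": the same for the moment, N m; "grip_width": opening from 0.0 (shut) to 1.0 (fully open); "grip_force": force on a finger pad.
Only numpy, scipy, OpenCV 4.12 (cv2) and the standard library are available. Lean on these libraries where they do the work, as an engineer would, in place of code of your own. Each camera call takes 0.05 s, during which the arm holds its last target. There are 200 camera calls.

## Working session

There is one attempt and no reset: what is moved stays moved. The work goes in short steps, Python scripts to look and compute and a shell command to move; the robot and the scene stay as the last step left them, time stands still between calls to the robot, and variables do not carry over. Pictures are saved under pics/ and viewed, at most 10 in all, crops included, and the job is handed in when it is done.

```bash
mkdir -p pics; cat > h.py <<'E'
import numpy as np, cv2
from bench import ctrl
from scipy.spatial.transform import Rotation as Ro
def snap(name,fn=None):
    im,d=ctrl.get_image(name)
    if fn: cv2.imwrite('pics/'+fn+'.png',im)
    np.savez('last_'+name,im=im,d=d)
    return im,d
def world(name,uv,z):
    c=ctrl.camera_info(name)
    uv=np.array(uv,float).reshape(-1,1,2); z=np.array(z,float).reshape(-1,1)
    n=cv2.undistortPoints(uv,np.array(c['intrinsics']),np.array(c['D']))[:,0]
    X=np.c_[n,np.ones(len(n))]*z
    return (X-np.array(c['t']).ravel())@np.array(c['R'])
def pix(name,X):
    c=ctrl.camera_info(name)
    return cv2.projectPoints(np.array(X,float).reshape(-1,1,3),cv2.Rodrigues(np.array(c['R']))[0],np.array(c['t']).astype(float),np.array(c['intrinsics']),np.array(c['D']))[0][:,0]
def cloud(name,d):
    v,u=np.mgrid[:480,:640]
    W=world(name,np.c_[u.ravel(),v.ravel()],d.ravel()).reshape(480,640,3)
    W[d==0]=np.nan
    return W
E
python3 - <<'E'
from h import *
for n in('scene','top'):
    snap(n,n+'0'); c=ctrl.camera_info(n); print(n,c['R'],c['t'],c['intrinsics'])
s=ctrl.get_state();print(s)
E
```

```text
scene [[ 0.83252381  0.55385616 -0.01214336]
 [ 0.43593986 -0.66849018 -0.60255897]
 [-0.34184872  0.49635091 -0.79798197]] [-0.46884725 -0.14114021  1.07921288] [[461.90260674   0.         319.16795215]
 [  0.         461.90260674 238.51756377]
 [  0.           0.           1.        ]]
top [[-0.00903602 -0.99990452  0.0104546 ]
 [-0.99797308  0.00835896 -0.06308613]
 [ 0.06299272 -0.01100345 -0.99795333]] [0.02717108 0.54100217 1.20599597] [[542.95065307   0.         316.03408426]
 [  0.         542.95065307 253.11188565]
 [  0.           0.           1.        ]]
{'time': 0.1, 'joint_positions': array([ 1.23208011,  0.32173533, -0.07009749,  1.45158271,  0.02263777,
        1.37079391, -0.05693382]), 'qd': array([ 1.45169709e-03, -1.12939175e-03, -7.77080165e-04, -2.13799191e-03,
        6.71729360e-05,  5.01670691e-04,  1.43886671e-03]), 'joint_torque': array([-7.98824976e-05, -4.92573059e+01, -4.05669389e-01, -3.13399994e+01,
       -6.40120707e-02,  3.94974905e-02,  7.55257292e-05]), 'position': array([ 0.22437584, -0.60950506,  0.22156488]), 'tool_rot': array([-3.09117990e+00, -5.51060018e-01,  6.73437061e-04]), 'ft_force': array([-0.37888291, -0.53729775,  0.1550813 ]), 'torque': array([ 0.00897721,  0.01553308, -0.02799837]), 'grip_force': 0.0, 'grip_width': 1.0021479486693659}
```

View pics/top0.png

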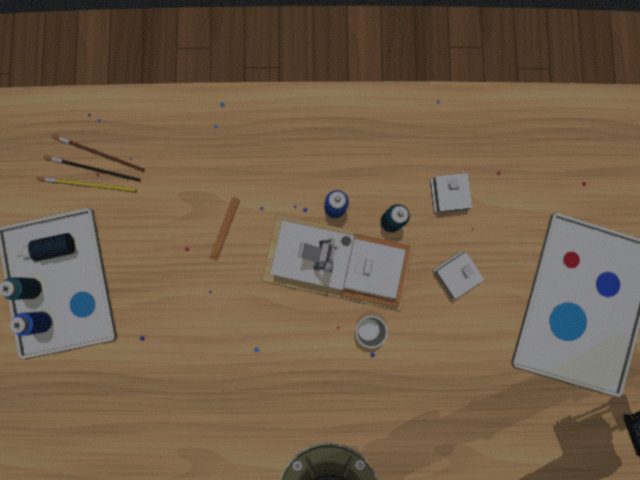

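View pics/scene0.png

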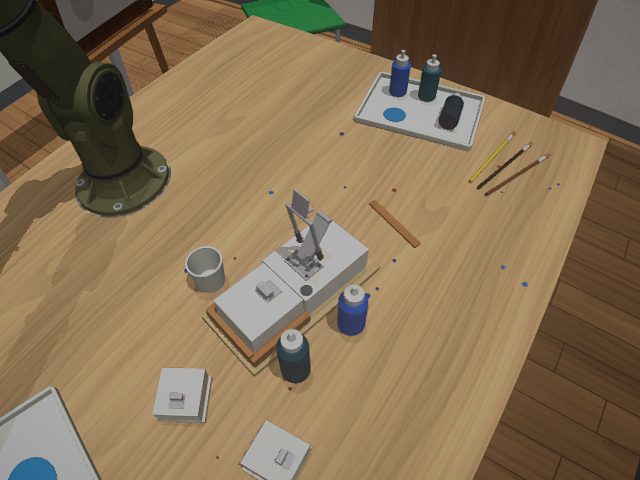

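The top view shows the mould at about (340,260): keeper at (367,267), lever and loop raised at (320,255), tub at (371,331), and bottles at (336,204) and (396,217). Next I'll enlarge both and look at the depth.

```bash
python3 - <<'E'
from h import *
a=np.load('last_top.npz');b=np.load('last_scene.npz')
A=cv2.resize(a['im'][205:315,255:420],(800,533),interpolation=cv2.INTER_CUBIC)
B=cv2.resize(b['im'][180:372,195:395],(625,600),interpolation=cv2.INTER_CUBIC)
cv2.imwrite('pics/ct.png',A);cv2.imwrite('pics/cs.png',B)
W=cloud('top',a['d']);S=cloud('scene',b['d'])
np.set_printoptions(precision=3,suppress=True)
for n,C in(('top',W),('scene',S)):
    P=C.reshape(-1,3);m=(P[:,2]>.066)&(P[:,2]<.078)&(abs(P[:,1]+.05)<.25)&(P[:,0]>.45)&(P[:,0]<.7)
    Q=P[m]; r=cv2.minAreaRect(Q[:,:2].astype(np.float32));print(n,m.sum(),r,cv2.boxPoints(r),np.median(Q,0))
    m=(P[:,2]>.084)&(P[:,2]<.25)&(abs(P[:,1]-.0)<.2)&(P[:,0]>.45)&(P[:,0]<.6)
    Q=P[m];print(len(Q)); print(Q[np.argsort(Q[:,2])][::max(1,len(Q)//60)])
E
```

```text
top 5837 ((0.5509214401245117, -0.028967276215553284), (0.2810364067554474, 0.18113476037979126), 82.11300659179688) [[ 0.442 -0.156]
 [ 0.621 -0.181]
 [ 0.66   0.098]
 [ 0.48   0.123]] [ 0.518 -0.03   0.072]
861
[[ 0.498 -0.083  0.085]
 [ 0.517 -0.093  0.088]
 [ 0.502 -0.091  0.089]
 [ 0.515 -0.091  0.09 ]
 [ 0.498 -0.084  0.091]
 [ 0.591 -0.135  0.091]
 [ 0.504 -0.086  0.093]
 [ 0.511  0.007  0.096]
 [ 0.515  0.005  0.099]
 [ 0.592 -0.137  0.102]
 [ 0.596 -0.135  0.104]
 [ 0.591 -0.156  0.105]
 [ 0.548  0.015  0.107]
 [ 0.593 -0.147  0.108]
 [ 0.561  0.015  0.109]
 [ 0.506  0.028  0.111]
 [ 0.599 -0.161  0.112]
 [ 0.597 -0.14   0.113]
 [ 0.537  0.015  0.115]
 [ 0.537  0.017  0.118]
 [ 0.52   0.022  0.12 ]
 [ 0.533  0.022  0.122]
 [ 0.518  0.026  0.124]
 [ 0.539  0.022  0.126]
 [ 0.53   0.024  0.128]
 [ 0.545  0.024  0.129]
 [ 0.52   0.034  0.131]
 [ 0.536  0.03   0.132]
 [ 0.558  0.009  0.134]
 [ 0.526  0.034  0.136]
 [ 0.536  0.032  0.138]
 [ 0.532  0.038  0.141]
 [ 0.526  0.04   0.143]
 [ 0.54   0.036  0.145]
 [ 0.541  0.036  0.148]
 [ 0.527  0.044  0.15 ]
 [ 0.523  0.046  0.152]
[... 1581 characters left out ...]
46]
 [ 0.558  0.001  0.147]
 [ 0.56   0.002  0.15 ]
 [ 0.553  0.037  0.152]
 [ 0.525  0.048  0.155]
 [ 0.532  0.047  0.156]
 [ 0.543  0.045  0.158]
 [ 0.546  0.047  0.161]
 [ 0.529  0.057  0.164]
 [ 0.555  0.046  0.165]
 [ 0.507  0.011  0.166]
 [ 0.56  -0.001  0.171]
 [ 0.558 -0.003  0.18 ]
 [ 0.557 -0.006  0.19 ]
 [ 0.558 -0.008  0.201]
 [ 0.559 -0.006  0.212]
 [ 0.531 -0.004  0.216]
 [ 0.546 -0.006  0.217]
 [ 0.501  0.003  0.218]
 [ 0.529 -0.004  0.219]
 [ 0.514  0.001  0.222]
 [ 0.544 -0.005  0.225]
 [ 0.543  0.009  0.228]
 [ 0.54  -0.003  0.23 ]
 [ 0.533 -0.     0.232]
 [ 0.536 -0.002  0.236]
 [ 0.533  0.     0.239]
 [ 0.529  0.001  0.243]
 [ 0.518  0.006  0.245]
 [ 0.539  0.001  0.249]]
```

View pics/ct.png

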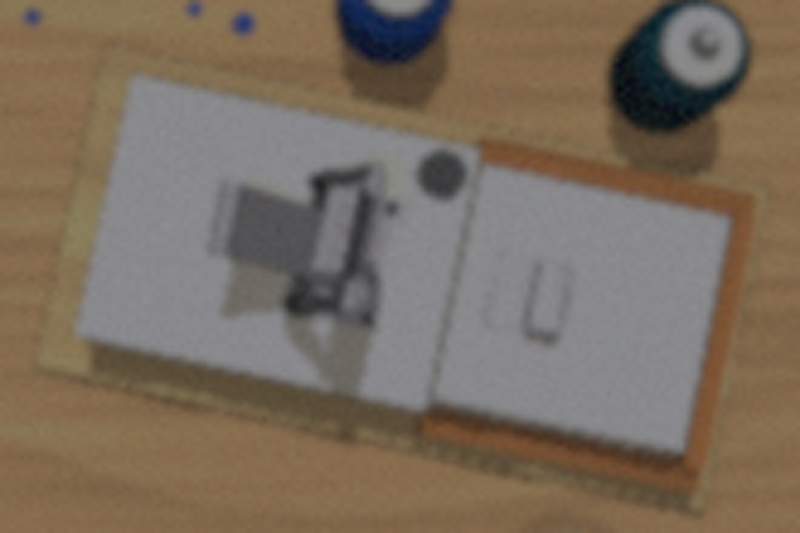

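View pics/cs.png

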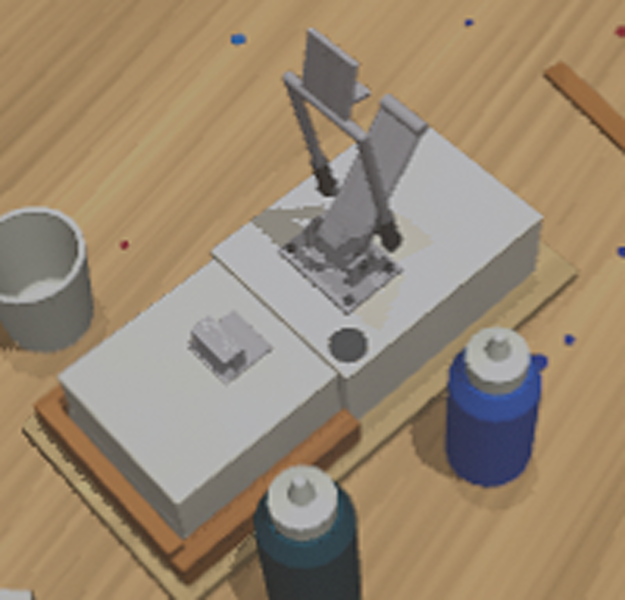

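The crops show the fixed-plaster top corners at about crop px (133,75), (480,147), (428,410) and (78,338). The lever leans back and the loop stands up, with its tab at the top. Next I'll fit the frame.

```bash
cat >> h.py <<'E'
def onplane(name,uv,z):
    c=ctrl.camera_info(name);R=np.array(c['R']);t=np.array(c['t']).ravel()
    o=-R.T@t; p=world(name,uv,np.ones(len(uv))); d=p-o
    return o+d*((z-o[2])/d[:,2])[:,None]
E
python3 - <<'E'
from h import *
np.set_printoptions(precision=4,suppress=True)
f=160/ (133-78+0) if 0 else 165/800
T=np.array([[133,75],[480,147],[428,410],[78,338]])*f+[255,205]
sc=200/625
S=np.array([[333,378],[212,252],[543,217]])*sc+[195,180]
P=onplane('top',T,.072); Q=onplane('scene',S,.072)
print(P);print(Q)
m=np.array([[-140,60],[20,60],[20,-60],[-140,-60]])/1000.
def fit(m,P):
    M,_=cv2.estimateAffinePartial2D(m,P[:,:2]);print(M,np.hypot(*M[:,0]),np.degrees(np.arctan2(M[1,0],M[0,0])))
    print(m@M[:,:2].T+M[:,2]-P[:,:2])
fit(m,P); fit(np.array([[20,60],[20,-60],[-140,60]])/1000.,Q)
# depth refinement of heights: plaster z
a=np.load('last_top.npz');b=np.load('last_scene.npz')
for n,C in(('top',cloud('top',a['d'])),('scene',cloud('scene',b['d']))):
    X=C.reshape(-1,3); th=np.radians(-98)
    fx=np.array([np.cos(th),np.sin(th)]);print(n)
    g=X[(abs(X[:,0]-.60)<.1)&(abs(X[:,1]+.3)<.02)];print(np.nanmedian(g[:,2]))
E
```

```text
[[ 0.609   0.095   0.072 ]
 [ 0.5755 -0.0592  0.072 ]
 [ 0.459  -0.0346  0.072 ]
 [ 0.4921  0.1199  0.072 ]]
[[ 0.5709 -0.0648  0.072 ]
 [ 0.4631 -0.0348  0.072 ]
 [ 0.613   0.0933  0.072 ]]Traceback (most recent call last):
  File "<stdin>", line 13, in <module>
  File "<stdin>", line 11, in fit
cv2.error: OpenCV(4.12.0) /io/opencv/modules/calib3d/src/ptsetreg.cpp:1108: error: (-215:Assertion failed) count >= 0 && to.checkVector(2) == count in function 'estimateAffinePartial2D'
```

```bash
cat > fit.py <<'E'
from h import *
np.set_printoptions(precision=4,suppress=True)
P=np.array([[.609,.095],[.5755,-.0592],[.459,-.0346],[.4921,.1199]])
m=np.array([[-140,60],[20,60],[20,-60],[-140,-60]])/1000.
X=(m-m.mean(0));Y=P-P.mean(0)
th=np.arctan2((X[:,0]*Y[:,1]-X[:,1]*Y[:,0]).sum(),(X*Y).sum())
R2=np.array([[np.cos(th),-np.sin(th)],[np.sin(th),np.cos(th)]])
t=P.mean(0)-R2@m.mean(0)
if __name__=='__main__':
    print(np.degrees(th),t, m@R2.T+t-P)
    for n in('top','scene'):
        C=cloud(n,np.load('last_%s.npz'%n)['d']).reshape(-1,3)
        C=C[~np.isnan(C[:,0])]
        M=np.c_[(C[:,:2]-t)@R2,C[:,2]]
        k=lambda a,b,c,d,e,f:M[(M[:,0]>a)&(M[:,0]<b)&(M[:,1]>c)&(M[:,1]<d)&(M[:,2]>e)&(M[:,2]<f)]
        q=k(-.13,0,-.05,.05,.066,.08);print(n,'plaster',np.median(q,0),len(q))
        q=k(.03,.13,-.05,.05,.085,.098);print('keeper',q.min(0),q.max(0),np.median(q,0),len(q))
        q=k(-.14,.02,-.05,.05,.1,.26)
        for y0,y1 in((-.03,-.02),(-.015,.015),(.02,.03)):
            for z in np.arange(.1,.26,.01):
                r=q[(q[:,2]>=z)&(q[:,2]<z+.01)&(q[:,1]>y0)&(q[:,1]<y1)]
                if len(r):print(y0,'%.3f'%z,len(r),np.percentile(r[:,0],[0,25,50,75,100]))
E
python3 fit.py
```

```text
-102.10203666017823 [ 0.5213 -0.0284] [[ 0.0003  0.0009]
 [ 0.0003 -0.0013]
 [-0.0005 -0.0008]
 [-0.0001  0.0012]]
top plaster [-0.0772 -0.007   0.0721] 2068
keeper [ 0.0536 -0.0163  0.0852] [0.0654 0.0134 0.0965] [ 0.0592 -0.0016  0.0901] 80
-0.03 0.100 6 [-0.0524 -0.0513 -0.0496 -0.0472 -0.0447]
-0.03 0.110 3 [-0.052  -0.051  -0.05   -0.0498 -0.0496]
-0.03 0.120 3 [-0.0484 -0.048  -0.0476 -0.047  -0.0464]
-0.03 0.130 8 [-0.048  -0.0457 -0.0448 -0.0436 -0.0404]
-0.03 0.140 2 [-0.0437 -0.0436 -0.0435 -0.0433 -0.0432]
-0.03 0.150 3 [-0.0422 -0.042  -0.0418 -0.0416 -0.0414]
-0.03 0.160 3 [-0.0403 -0.0401 -0.04   -0.0397 -0.0395]
-0.03 0.170 3 [-0.0385 -0.0383 -0.0381 -0.0379 -0.0377]
-0.03 0.180 3 [-0.0367 -0.0365 -0.0363 -0.0361 -0.0359]
-0.03 0.190 3 [-0.035  -0.0348 -0.0346 -0.0344 -0.0341]
-0.03 0.200 3 [-0.0333 -0.0331 -0.0329 -0.0327 -0.0324]
-0.03 0.210 21 [-0.0315 -0.0302 -0.0283 -0.0265 -0.0246]
-0.015 0.100 6 [-0.0423 -0.0388 -0.0365 -0.0354 -0.0332]
-0.015 0.110 38 [-0.0501 -0.0473 -0.046  -0.0448 -0.0378]
-0.015 0.120 55 [-0.0585 -0.0547 -0.0529 -0.0509 -0.0485]
-0.015 0.13
[... 2807 characters left out ...]
0.0382 -0.0357 -0.0344 -0.0336 -0.0324]
0.02 0.100 7 [-0.0448 -0.0445 -0.0416 -0.0413 -0.0409]
0.02 0.110 3 [-0.0412 -0.041  -0.0408 -0.0406 -0.0403]
0.02 0.120 3 [-0.0394 -0.0393 -0.0392 -0.0389 -0.0386]
0.02 0.130 5 [-0.0463 -0.0459 -0.0392 -0.038  -0.0365]
0.02 0.140 3 [-0.037  -0.0368 -0.0367 -0.0365 -0.0364]
0.02 0.150 3 [-0.0351 -0.0348 -0.0346 -0.0346 -0.0346]
0.02 0.160 3 [-0.0331 -0.033  -0.0329 -0.0327 -0.0324]
0.02 0.170 3 [-0.0315 -0.0313 -0.0311 -0.0309 -0.0306]
0.02 0.180 3 [-0.0294 -0.0293 -0.0293 -0.0293 -0.0292]
0.02 0.190 5 [-0.029  -0.0288 -0.0288 -0.0276 -0.027 ]
0.02 0.200 3 [-0.0254 -0.0254 -0.0253 -0.0251 -0.0249]
0.02 0.210 26 [-0.0306 -0.028  -0.026  -0.0245 -0.0235]
```

```bash
cat > go.py <<'E'
# go.py x y z [tilt_deg about mould x] : tool-frame shift to mould-frame TCP target and the turn needed (turn applied after shift)
import sys
from fit import *
a=[float(v) for v in sys.argv[1:]]
s=ctrl.get_state()
Rm=Ro.from_euler('z',th)
p=np.r_[R2@a[:2]+t,a[2]]
R0=Ro.from_rotvec(s['tool_rot'])
tl=Ro.from_euler('x',a[3],degrees=True) if len(a)>3 else Ro.identity()
best=min((Rm*tl*Ro.from_matrix(np.c_[[0,k,0],[k,0,0],[0,0,-1]].T if 0 else np.array([[-k,0,0],[0,k,0],[0,0,-1.]])) for k in(1,-1)),key=lambda r:(R0.inv()*r).magnitude())
print('shift mm',(R0.inv().apply(p-s['position'])*1000).round(1),'turn deg',np.degrees((R0.inv()*best).as_rotvec()).round(1))
q=s['position'];print('mould TCP',((q[:2]-t)@R2).round(4),q[2].round(4),'t',s['time'],'f mould',Rm.inv().apply(s['ft_force']).round(1),'q7',s['joint_positions'].round(2))
E
python3 go.py -0.13 0 0.33; python3 go.py 0.08 0 0.33; python3 go.py -0.12 0 0.145
```

```text
shift mm [ 548.9 -552.8 -107.6] turn deg [ -0.1  -0.  -57.7]
mould TCP [ 0.6305 -0.1685] 0.2216 t 0.1 f mould [ 0.6 -0.3  0.2] q7 [ 1.23  0.32 -0.07  1.45  0.02  1.37 -0.06]
shift mm [ 436.7 -375.3 -107.8] turn deg [ -0.1  -0.  -57.7]
mould TCP [ 0.6305 -0.1685] 0.2216 t 0.1 f mould [ 0.6 -0.3  0.2] q7 [ 1.23  0.32 -0.07  1.45  0.02  1.37 -0.06]
shift mm [ 543.6 -544.    77.4] turn deg [ -0.1  -0.  -57.7]
mould TCP [ 0.6305 -0.1685] 0.2216 t 0.1 f mould [ 0.6 -0.3  0.2] q7 [ 1.23  0.32 -0.07  1.45  0.02  1.37 -0.06]
```

```bash
python3 -m handwheel '[[0,0.030,-0.030,-0.02,0,0,0],[0,0.035,-0.035,-0.025,0,0,0],[0,0.035,-0.035,-0.025,0,0,0],[0,0.035,-0.035,-0.025,0,0,0],[0,0.035,-0.035,-0.0125,0,0,0],[0,0.035,-0.035,0,0,0,0],[0,0.035,-0.035,0,0,0,0],[0,0.035,-0.035,0,0,0,0],[0,0.035,-0.035,0,0,0,0],[0,0.035,-0.035,0,0,0,0],[0,0.035,-0.035,0,0,0,0],[0,0.035,-0.035,0,0,0,0]]' 40; python3 go.py -0.13 0 0.33
```

```text
time: 1.6
position: [0.4708, -0.0756, 0.3298]
tool_rot: [3.093, 0.551, -0.0]
ft_force: [1.1, 0.4, -0.5]
grip_width: 0.004
grip_force: 0.0
shift mm [ 133.2 -136.8   -0.3] turn deg [  0.    0.  -57.7]
mould TCP [ 0.0568 -0.0395] 0.3298 t 1.6 f mould [-0.6  1.  -0.5] q7 [ 0.74 -0.07 -0.6   1.66 -0.04  1.54 -1.07]
```

```bash
python3 -m handwheel '[[0,0.033,-0.034,0,0,0,0],[0,0.033,-0.034,0,0,0,0],[0,0.033,-0.034,0,0,0,0],[0,0.033,-0.034,0,0,0,0],[0,0,0,0,0,0,-9.6],[0,0,0,0,0,0,-9.6],[0,0,0,0,0,0,-9.6],[0,0,0,0,0,0,-9.6],[0,0,0,0,0,0,-9.6],[0,0,0,0,0,0,-9.7]]'; python3 go.py -0.13 0 0.145
```

```text
time: 2.85
position: [0.5472, 0.096, 0.3296]
tool_rot: [-2.437, -1.982, 0.001]
ft_force: [0.7, -0.9, 0.8]
grip_width: 0.005
grip_force: 0.0
shift mm [  3.    0.9 184.6] turn deg [-0.   0.   0.3]
mould TCP [-0.127  -0.0007] 0.3296 t 2.85 f mould [0.7 0.8 0.8] q7 [ 0.58  0.17 -0.91  1.49  0.13  1.55 -0.53]
```

```bash
python3 -m handwheel '[[0,0.002,0.0007,0.03,0,0,0.3],[0,0,0,0.04,0,0,0],[0,0,0,0.04,0,0,0],[0,0,0,0.04,0,0,0],[0,0,0,0.03,0,0,0],[0,0,0,0.01,0,0,0],[0,-0.015,0,0,0,0,0],[0,-0.015,0,0,0,0,0],[0,-0.015,0,0,0,0,0],[0,-0.012,0,0,0,0,0],[0,-0.012,0,0,0,0,0],[0,-0.01,0,0,0,0,0]]'; python3 go.py -0.027 0 0.14; python3 - <<'E'
from h import *
im,d=snap('scene'); cv2.imwrite('pics/s1.png',cv2.resize(im[100:340,180:460],(700,600),interpolation=cv2.INTER_CUBIC))
E
```

```text
time: 4.35
position: [0.5313, 0.0195, 0.14]
tool_rot: [2.449, 1.968, -0.001]
ft_force: [0.1, 0.4, -0.0]
grip_width: 0.006
grip_force: 0.5
shift mm [-21.9   0.4  -0. ] turn deg [-0.   0.  -0.3]
mould TCP [-0.0489 -0.0003] 0.14 t 4.35 f mould [-0.4 -0.  -0. ] q7 [ 0.69  0.22 -0.86  1.83  0.18  1.18 -0.44]
```

View pics/s1.png

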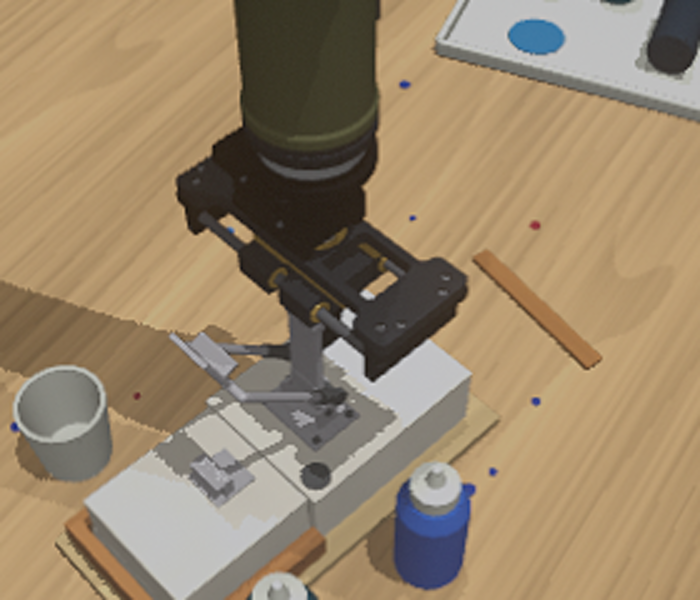

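The lever is pushed near upright and the loop leans to the keeper; its bar is at crop (210,370). I'll continue pushing, then back off and measure.

```bash
python3 -m handwheel '[[0,-0.006,0,0,0,0,0],[0,-0.006,0,0,0,0,0],[0,-0.005,0,0,0,0,0],[0,-0.004,0,0,0,0,0],[0,-0.001,0,0,0,0,0],[0,0.02,0,0,0,0,0],[0,0.03,0,0,0,0,0],[0,0.02,0,-0.03,0,0,0],[0,0,0,-0.05,0,0,0],[0,0,0,-0.05,0,0,0],[0,0,0,-0.05,0,0,0]]'; python3 - <<'E'
from fit import *
for n in('top','scene'):
    im,d=snap(n)
    C=cloud(n,d).reshape(-1,3);C=C[~np.isnan(C[:,0])]
    M=np.c_[(C[:,:2]-t)@R2,C[:,2]]
    M=M[(M[:,0]>-.06)&(M[:,0]<.13)&(abs(M[:,1])<.035)&(M[:,2]>.1)&(M[:,2]<.24)]
    for y0,y1 in((-.032,-.02),(-.013,.013),(.02,.032)):
        for x in np.arange(-.06,.13,.01):
            r=M[(M[:,0]>=x)&(M[:,0]<x+.01)&(M[:,1]>y0)&(M[:,1]<y1)]
            if len(r)>1:print(n,y0,'%.3f'%x,len(r),np.percentile(r[:,2],[0,50,100]))
cv2.imwrite('pics/s2.png',cv2.resize(im[180:372,195:395],(625,600),interpolation=cv2.INTER_CUBIC))
E
```

```text
time: 5.78
position: [0.5418, 0.0671, 0.3218]
tool_rot: [2.447, 1.968, -0.001]
ft_force: [0.2, -0.0, -0.8]
grip_width: 0.006
grip_force: 0.0
top -0.032 0.000 17 [0.1262 0.13   0.1336]
top -0.032 0.010 17 [0.1294 0.1336 0.1378]
top -0.032 0.020 18 [0.1329 0.1373 0.1425]
top -0.032 0.030 18 [0.1367 0.142  0.1458]
top -0.032 0.040 19 [0.14   0.1453 0.1502]
top -0.032 0.050 17 [0.1454 0.1518 0.1547]
top -0.032 0.060 18 [0.1519 0.1549 0.1596]
top -0.032 0.070 19 [0.1554 0.1584 0.1603]
top -0.013 -0.020 22 [0.1341 0.1477 0.1552]
top -0.013 -0.010 71 [0.1502 0.1674 0.1822]
top -0.013 0.000 33 [0.1709 0.1769 0.1815]
top -0.013 0.060 4 [0.155  0.1573 0.1598]
top -0.013 0.070 75 [0.155  0.1725 0.1801]
top -0.013 0.080 68 [0.1645 0.1718 0.177 ]
top -0.013 0.090 79 [0.1722 0.1802 0.1883]
top -0.013 0.100 14 [0.1788 0.1847 0.1863]
top 0.02 -0.030 9 [0.1146 0.1191 0.122 ]
top 0.02 -0.020 23 [0.116  0.1209 0.1275]
top 0.02 -0.010 24 [0.1164 0.1251 0.1285]
top 0.02 0.000 17 [0.1239 0.13   0.1335]
top 0.02 0.010 18 [0.128  0.1333 0.1369]
top 0.02 0.020 16 [0.1321 0.1363 0.1396]
top 0.02 0.030 17 [0.1
[... 950 characters left out ...]
]
scene -0.013 0.070 61 [0.1566 0.1757 0.18  ]
scene -0.013 0.080 90 [0.1679 0.1712 0.1752]
scene -0.013 0.090 63 [0.173  0.1786 0.1837]
scene -0.013 0.100 43 [0.1829 0.1849 0.1878]
scene 0.02 -0.040 6 [0.1087 0.1154 0.1169]
scene 0.02 -0.030 25 [0.1063 0.1174 0.1215]
scene 0.02 -0.020 18 [0.1188 0.1216 0.1243]
scene 0.02 -0.010 22 [0.1202 0.1255 0.1278]
scene 0.02 0.000 20 [0.1222 0.1285 0.132 ]
scene 0.02 0.010 22 [0.1275 0.1333 0.137 ]
scene 0.02 0.020 20 [0.1318 0.1366 0.1399]
scene 0.02 0.030 24 [0.136  0.141  0.1467]
scene 0.02 0.040 24 [0.141  0.1461 0.149 ]
scene 0.02 0.050 23 [0.1451 0.1499 0.1528]
scene 0.02 0.060 26 [0.149  0.1541 0.1584]
scene 0.02 0.070 38 [0.1538 0.1585 0.1608]
```

View pics/s2.png

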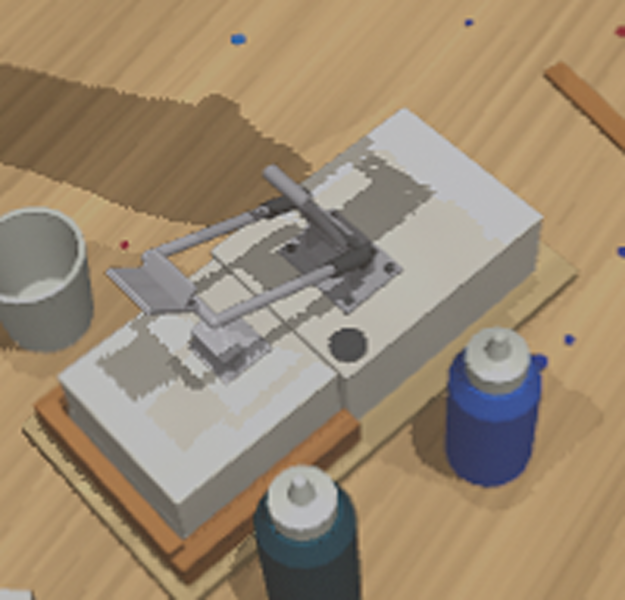

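The lever is at about -0.36 rad, with the bar at mould (0.074, z 0.156). The tab rises beyond the bar and the keeper is still below. Next I'll press the tab down with the tool tilted 10° to clear the teal bottle.

```bash
python3 go.py 0.100 0 0.24 10
```

```text
shift mm [-199.3   -2.2   85.5] turn deg [-9.5 -0.  -0.3]
mould TCP [-0.0992  0.0024] 0.3258 t 5.875 f mould [-0.5 -0.1  0.1] q7 [ 0.65  0.14 -0.9   1.52  0.11  1.53 -0.47]
```

```bash
python3 -m handwheel '[[0,-0.04,0,0,0,0,0],[0,-0.04,0,0,0,0,0],[0,-0.04,0,0,0,0,0],[0,-0.04,-0.002,0,0,0,-0.3],[0,-0.04,0,0.02,0,0,0],[0,0,0,0.03,0,0,0],[0,0,0,0.03,-5,0,0],[0,0,0,0,-4.5,0,0],[0,0,0,0,0,0,0]]'; python3 go.py 0.101 0 0.19 10; python3 go.py 0.107 0 0.15 10;python3 go.py 0.1115 0 0.12 10;python3 go.py 0.1095 0 0.095 10
```

```text
time: 7.0
position: [0.4956, -0.1278, 0.2394]
tool_rot: [2.341, 1.89, 0.153]
ft_force: [-0.3, -0.5, -0.2]
grip_width: 0.007
grip_force: 0.0
shift mm [ 1.7 -3.9 49.4] turn deg [-0.6  0.1 -0. ]
mould TCP [ 0.1026 -0.0043] 0.2394 t 7.0 f mould [ 0.5 -0.2 -0.2] q7 [ 0.96 -0.11 -0.71  1.88 -0.08  1.19  0.07]
shift mm [ -4.2 -10.4  88.9] turn deg [-0.6  0.1 -0. ]
mould TCP [ 0.1026 -0.0043] 0.2394 t 7.0 f mould [ 0.5 -0.2 -0.2] q7 [ 0.96 -0.11 -0.71  1.88 -0.08  1.19  0.07]
shift mm [ -8.7 -15.3 118.5] turn deg [-0.6  0.1 -0. ]
mould TCP [ 0.1026 -0.0043] 0.2394 t 7.0 f mould [ 0.5 -0.2 -0.2] q7 [ 0.96 -0.11 -0.71  1.88 -0.08  1.19  0.07]
shift mm [ -6.6 -19.4 143.1] turn deg [-0.6  0.1 -0. ]
mould TCP [ 0.1026 -0.0043] 0.2394 t 7.0 f mould [ 0.5 -0.2 -0.2] q7 [ 0.96 -0.11 -0.71  1.88 -0.08  1.19  0.07]
```

```bash
python3 -m handwheel '[[0,0.001,-0.002,0.025,-0.5,0,0],[0,0.001,-0.002,0.025,0,0,0],[0,-0.001,-0.0015,0.01,0,0,0],[0,-0.0015,-0.0015,0.01,0,0,0],[0,-0.0015,-0.0015,0.01,0,0,0],[0,-0.0015,-0.0015,0.01,0,0,0],[0,-0.0015,-0.0015,0.01,0,0,0],[0,-0.0015,-0.0015,0.01,0,0,0],[0,-0.0015,-0.002,0.01,0,0,0],[0,0.001,-0.002,0.01,0,0,0],[0,0.001,-0.002,0.01,0,0,0]]'; python3 go.py 0.109 0 0.087 10; python3 - <<'E'
from h import *
im,d=snap('scene'); cv2.imwrite('pics/s3.png',cv2.resize(im[150:370,180:400],(600,600),interpolation=cv2.INTER_CUBIC))
E
```

```text
time: 8.38
position: [0.5013, -0.1342, 0.0982]
tool_rot: [2.334, 1.887, 0.165]
ft_force: [0.2, 0.3, 0.6]
grip_width: 0.009
grip_force: 0.0
shift mm [-1.3 -4.5 10.6] turn deg [ 0. -0.  0.]
mould TCP [0.1077 0.0026] 0.0982 t 8.375 f mould [-0.3  0.2  0.6] q7 [ 0.94  0.06 -0.74  2.05  0.05  0.88 -0.03]
```

View pics/s3.png

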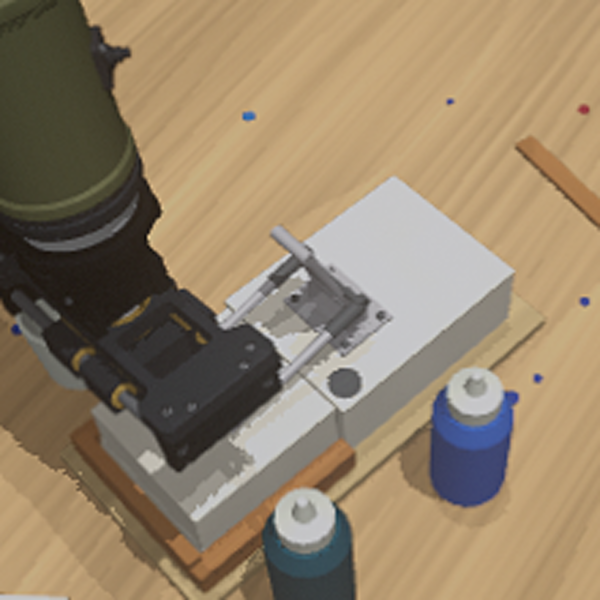

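The loop follows the finger down, and the body clears the teal bottle and the lever. I'll press on in small steps and watch the force.

```bash
python3 -m handwheel '[[0,-0.0005,-0.002,0.005,0,0,0],[0,-0.0005,-0.002,0.004,0,0,0],[0,0,0,0,0,0,0]]'; python3 go.py 0.109 0 0.085 10; python3 -m handwheel '[[0,0,0,0.002,0,0,0],[0,0,0,0,0,0,0]]'; python3 go.py 0.109 0 0.085 10; python3 -m handwheel '[[0,0,0,0.002,0,0,0],[0,0,0,0,0,0,0]]'; python3 go.py 0.109 0 0.085 10
```

```text
time: 8.8
position: [0.4985, -0.1349, 0.0891]
tool_rot: [2.334, 1.887, 0.165]
ft_force: [0.3, -0.6, -0.1]
grip_width: 0.003
grip_force: 0.0
shift mm [-0.1 -0.7  4. ] turn deg [-0.  0.  0.]
mould TCP [0.1089 0.    ] 0.0891 t 8.8 f mould [ 0.6  0.5 -0.1] q7 [ 0.94  0.06 -0.74  2.06  0.06  0.86 -0.04]
time: 9.05
position: [0.4992, -0.1349, 0.0874]
tool_rot: [2.334, 1.887, 0.165]
ft_force: [0.2, -0.3, -0.3]
grip_width: 0.001
grip_force: 0.0
shift mm [-0.2 -1.1  2.2] turn deg [0. 0. 0.]
mould TCP [0.1088 0.0007] 0.0874 t 9.05 f mould [ 0.2  0.3 -0.3] q7 [ 0.94  0.07 -0.74  2.06  0.06  0.85 -0.04]
time: 9.3
position: [0.4994, -0.1349, 0.0852]
tool_rot: [2.334, 1.887, 0.165]
ft_force: [-0.4, 0.2, -0.3]
grip_width: 0.001
grip_force: 0.0
shift mm [-0.2 -0.9  0. ] turn deg [-0. -0.  0.]
mould TCP [0.1088 0.0009] 0.0852 t 9.3 f mould [-0.1 -0.4 -0.3] q7 [ 0.94  0.07 -0.74  2.07  0.07  0.85 -0.05]
```

```bash
for i in 1 2 3; do python3 -m handwheel '[[0,0,0,0.001,0,0,0],[0,0,0,0,0,0,0]]' >/dev/null; python3 go.py 0.109 0 0.085 10 | tail -1; done
```

```text
mould TCP [0.1088 0.0011] 0.0843 t 9.55 f mould [ 0.5 -0.4 -0.5] q7 [ 0.94  0.07 -0.74  2.07  0.07  0.85 -0.05]
mould TCP [0.1088 0.0012] 0.0833 t 9.8 f mould [ 0.2 -0.1  0.2] q7 [ 0.94  0.08 -0.74  2.07  0.07  0.84 -0.05]
mould TCP [0.1088 0.0015] 0.0823 t 10.05 f mould [-0.2  0.4  0.3] q7 [ 0.94  0.08 -0.74  2.07  0.07  0.84 -0.05]
```

```bash
cat > arms.py <<'E'
from fit import *
for n in('top','scene'):
    im,d=snap(n)
    C=cloud(n,d).reshape(-1,3);C=C[~np.isnan(C[:,0])]
    M=np.c_[(C[:,:2]-t)@R2,C[:,2]]
    M=M[(M[:,0]>-.03)&(M[:,0]<.125)&(abs(M[:,1])<.035)&(M[:,2]>.074)&(M[:,2]<.13)]
    for y0,y1 in((-.034,-.02),(-.016,.016),(.02,.034)):
        print(n,y0,[( '%.3f'%x,len(r),np.percentile(r[:,2],[50,100]).round(4).tolist()) for x in np.arange(-.03,.125,.01) for r in [M[(M[:,0]>=x)&(M[:,0]<x+.01)&(M[:,1]>y0)&(M[:,1]<y1)]] if len(r)>1])
cv2.imwrite('pics/sx.png',cv2.resize(im[200:370,200:370],(600,600),interpolation=cv2.INTER_CUBIC))
E
python3 arms.py
```

```text
top -0.034 [('-0.030', 27, [0.1144, 0.1204]), ('-0.020', 28, [0.1113, 0.1169]), ('-0.010', 23, [0.1075, 0.1123]), ('0.000', 14, [0.1038, 0.1055]), ('0.010', 19, [0.1, 0.1061]), ('0.020', 16, [0.0959, 0.0999]), ('0.030', 18, [0.0946, 0.0987]), ('0.040', 15, [0.0916, 0.0945]), ('0.050', 17, [0.0865, 0.0919]), ('0.060', 17, [0.0841, 0.0871]), ('0.070', 23, [0.08, 0.0846])]
top -0.016 [('-0.030', 73, [0.1162, 0.1277]), ('-0.020', 19, [0.126, 0.1297]), ('0.000', 4, [0.0754, 0.0761]), ('0.010', 9, [0.0746, 0.0759]), ('0.020', 9, [0.0745, 0.0761]), ('0.030', 17, [0.0755, 0.0775]), ('0.040', 23, [0.0755, 0.0795]), ('0.050', 61, [0.0881, 0.0938]), ('0.060', 44, [0.0888, 0.0947]), ('0.070', 51, [0.0787, 0.0836]), ('0.080', 10, [0.078, 0.0841])]
top 0.02 [('-0.030', 27, [0.1149, 0.1208]), ('-0.020', 29, [0.1106, 0.1174]), ('-0.010', 24, [0.1079, 0.1121]), ('0.000', 16, [0.1025, 0.1072]), ('0.010', 17, [0.0993, 0.1034]), ('0.020', 15, [0.0976, 0.1027]), ('0.030', 18, [0.0937, 0.0984]), ('0.040', 18, [0.0899, 0.0947]), ('0.050', 16, [0.086, 0.0902]), ('0.060', 16, [0.0826, 0.0886]), ('0.070', 20,
[... 181 characters left out ...]
.1033, 0.1072]), ('0.010', 28, [0.1004, 0.1043]), ('0.020', 26, [0.097, 0.0999]), ('0.030', 23, [0.0939, 0.0973]), ('0.040', 14, [0.0906, 0.0933])]
scene -0.016 [('-0.030', 104, [0.0831, 0.1192]), ('-0.020', 82, [0.0761, 0.1298]), ('-0.010', 12, [0.0753, 0.0785]), ('0.000', 5, [0.0748, 0.0761]), ('0.010', 6, [0.0746, 0.075]), ('0.120', 5, [0.1145, 0.1293])]
scene 0.02 [('-0.030', 77, [0.1113, 0.12]), ('-0.020', 66, [0.1078, 0.1166]), ('-0.010', 50, [0.1069, 0.1128]), ('0.000', 30, [0.1036, 0.1079]), ('0.010', 30, [0.1009, 0.1049]), ('0.020', 28, [0.0975, 0.1004]), ('0.030', 26, [0.0934, 0.0981]), ('0.040', 12, [0.0914, 0.0924]), ('0.050', 2, [0.0742, 0.0743]), ('0.110', 2, [0.0742, 0.0744])]
```

```bash
python3 -m handwheel '[[0,0.003,-0.0005,0,0,0,0],[0,0.003,-0.0005,0,0,0,0],[0,0,0,0,0,0,0]]' >/dev/null; python3 go.py 0.09 0 0.082 10; python3 -m handwheel '[[0,0.002,0,0,0,0,0],[0,0.002,0,0,0,0,0],[0,0,0,0,0,0,0]]' >/dev/null; python3 go.py 0.09 0 0.082 10;python3 -m handwheel '[[0,0.002,0,0,0,0,0],[0,0.002,0,0,0,0,0],[0,0,0,0,0,0,0]]' >/dev/null; python3 go.py 0.09 0 0.082 10; python3 arms.py | grep top
```

```text
shift mm [13.1 -0.5  0.1] turn deg [0. 0. 0.]
mould TCP [0.1031 0.0004] 0.0822 t 10.525 f mould [ 1.3  0.6 -1.1] q7 [ 0.93  0.08 -0.74  2.07  0.07  0.84 -0.06]
shift mm [11.  -0.3  0. ] turn deg [-0.   0.2 -0. ]
mould TCP [0.101  0.0003] 0.0821 t 10.9 f mould [ 5.4  0.5 -1.2] q7 [ 0.93  0.08 -0.75  2.07  0.08  0.84 -0.07]
shift mm [ 7.1 -0.3 -0. ] turn deg [-0.   0.2 -0.1]
mould TCP [0.0971 0.0003] 0.0821 t 11.275 f mould [ 5.2  0.2 -1. ] q7 [ 0.92  0.08 -0.75  2.07  0.08  0.84 -0.08]
top -0.034 [('-0.030', 27, [0.1128, 0.1184]), ('-0.020', 27, [0.1087, 0.1154]), ('-0.010', 19, [0.1049, 0.1102]), ('0.000', 17, [0.1008, 0.1055]), ('0.010', 20, [0.0981, 0.1053]), ('0.020', 17, [0.094, 0.0982]), ('0.030', 19, [0.0909, 0.0937]), ('0.040', 16, [0.0877, 0.0925]), ('0.050', 16, [0.084, 0.0876]), ('0.060', 10, [0.0812, 0.0852])]
top -0.016 [('-0.030', 8, [0.0932, 0.1272]), ('-0.020', 27, [0.0761, 0.0803]), ('-0.010', 19, [0.0754, 0.08]), ('0.000', 8, [0.0757, 0.0795]), ('0.010', 6, [0.0749, 0.0752]), ('0.020', 10, [0.0745, 0.0758]), ('0.030', 28, [0.0749, 0.0776]), ('0.040', 20, [0.0763, 0.0787]), ('0.050', 59, [0.0893, 0.0944]), ('0.060', 42, [0.0892, 0.0945]), ('0.070', 5, [0.079, 0.0814])]
top 0.02 [('-0.030', 26, [0.1118, 0.1211]), ('-0.020', 26, [0.1089, 0.1123]), ('-0.010', 22, [0.1061, 0.1101]), ('0.000', 18, [0.1016, 0.107]), ('0.010', 18, [0.0988, 0.1016]), ('0.020', 15, [0.0951, 0.0998]), ('0.030', 18, [0.0916, 0.0965]), ('0.040', 16, [0.0889, 0.0909]), ('0.050', 16, [0.085, 0.09]), ('0.060', 18, [0.0801, 0.0839]), ('0.070', 4, [0.0765, 0.0855]), ('0.090', 5, [0.0755, 0.0772]), ('0.110', 4, [0.0747, 0.075])]
```

```bash
for i in 1 2; do python3 -m handwheel '[[0,0.0015,0,0,0,0,0],[0,0.001,0,0,0,0,0],[0,0,0,0,0,0,0]]' >/dev/null; python3 go.py 0.09 0 0.082 10|tail -1;done; for i in 1 2 3; do python3 -m handwheel '[[0,0.001,0,0,0,0,0],[0,0,0,0,0,0,0]]' >/dev/null; python3 go.py 0.09 0 0.082 10|tail -1;done
```

```text
mould TCP [0.0947 0.0003] 0.0821 t 11.75 f mould [ 5.5  0.8 -0.6] q7 [ 0.92  0.08 -0.75  2.07  0.08  0.84 -0.09]
mould TCP [0.0923 0.0003] 0.082 t 12.125 f mould [ 7.1  1.9 -2.6] q7 [ 0.91  0.08 -0.75  2.07  0.08  0.84 -0.1 ]
mould TCP [0.0914 0.0003] 0.082 t 12.375 f mould [ 6.6  1.5 -1.5] q7 [ 0.91  0.08 -0.76  2.07  0.08  0.84 -0.1 ]
mould TCP [0.0905 0.0003] 0.082 t 12.625 f mould [ 5.9  1.  -0.8] q7 [ 0.91  0.08 -0.76  2.07  0.09  0.84 -0.1 ]
mould TCP [0.0896 0.0002] 0.082 t 12.875 f mould [ 6.2 -0.1 -1.9] q7 [ 0.91  0.08 -0.76  2.07  0.09  0.84 -0.11]
```

```bash
for i in 1 2 3; do python3 -m handwheel '[[0,0.001,0,0,0,0,0],[0,0,0,0,0,0,0]]' >/dev/null; python3 go.py 0.09 0 0.082 10|tail -1;done; python3 arms.py
```

```text
mould TCP [0.0893 0.0002] 0.082 t 13.125 f mould [ 7.5  0.6 -2.4] q7 [ 0.91  0.08 -0.76  2.07  0.09  0.84 -0.11]
mould TCP [0.0892 0.0002] 0.082 t 13.375 f mould [10.2  0.6 -2.4] q7 [ 0.91  0.08 -0.76  2.07  0.09  0.84 -0.11]
mould TCP [0.089  0.0002] 0.082 t 13.625 f mould [11.5  1.6 -1.6] q7 [ 0.91  0.08 -0.76  2.07  0.09  0.84 -0.11]
top -0.034 [('-0.030', 28, [0.1074, 0.1129]), ('-0.020', 23, [0.105, 0.1106]), ('-0.010', 18, [0.1017, 0.1041]), ('0.000', 16, [0.0964, 0.1003]), ('0.010', 19, [0.0939, 0.0972]), ('0.020', 19, [0.0904, 0.0941]), ('0.030', 18, [0.0877, 0.0944]), ('0.040', 17, [0.084, 0.0885]), ('0.050', 15, [0.0812, 0.0859])]
top -0.016 [('-0.030', 55, [0.078, 0.1033]), ('-0.020', 51, [0.0759, 0.0787]), ('-0.010', 10, [0.0751, 0.0771]), ('0.000', 8, [0.0757, 0.08]), ('0.010', 14, [0.0748, 0.0769]), ('0.020', 14, [0.0748, 0.0764]), ('0.030', 23, [0.0751, 0.0792]), ('0.040', 31, [0.0752, 0.0779]), ('0.050', 51, [0.0881, 0.0954]), ('0.060', 3, [0.0895, 0.0932])]
top 0.02 [('-0.030', 28, [0.1062, 0.1117]), ('-0.020', 27, [0.1036, 0.1077]), ('-0.010', 17, [0.1001, 0.1068]),
[... 541 characters left out ...]
0', 29, [0.0968, 0.1014]), ('0.010', 22, [0.0949, 0.0979]), ('0.020', 9, [0.0919, 0.0953]), ('0.110', 4, [0.0742, 0.0745])]
scene -0.016 [('-0.030', 133, [0.0882, 0.1051]), ('-0.020', 67, [0.0754, 0.0779]), ('-0.010', 19, [0.0753, 0.077]), ('0.100', 54, [0.0802, 0.1288]), ('0.110', 6, [0.0743, 0.0756]), ('0.120', 8, [0.0746, 0.0752])]
scene 0.02 [('-0.030', 61, [0.1035, 0.1118]), ('-0.020', 57, [0.0996, 0.1081]), ('-0.010', 34, [0.1, 0.1053]), ('0.000', 26, [0.097, 0.1001]), ('0.010', 26, [0.094, 0.0986]), ('0.020', 4, [0.0913, 0.0923]), ('0.040', 3, [0.075, 0.0752]), ('0.050', 2, [0.0741, 0.0741]), ('0.060', 5, [0.0759, 0.0781]), ('0.110', 6, [0.0747, 0.075]), ('0.120', 4, [0.0747, 0.075])]
```

View pics/sx.png

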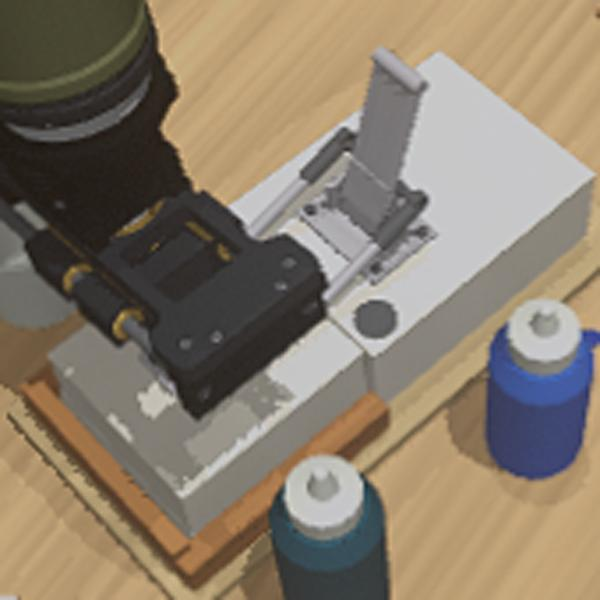

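The lever is about 0.4 rad back and the bar is pulled against the keeper post under the lip (the force rose to 11 N with no motion). I'll back off and go to the lever.

```bash
python3 -m handwheel '[[0,-0.004,0,0,0,0,0],[0,-0.004,0,0,0,0,0],[0,0,0,-0.02,0,0,0],[0,0,0,-0.04,0,0,0],[0,0,0,-0.05,5,0,0],[0,0,0,-0.05,5,0,0],[0,0,0,0,0,0,0]]'; python3 arms.py | grep top; python3 go.py -0.025 0 0.24
```

```text
time: 14.6
position: [0.4832, -0.1128, 0.2444]
tool_rot: [2.438, 1.974, 0.008]
ft_force: [0.6, 0.0, -0.1]
grip_width: 0.007
grip_force: 0.0
top -0.034 [('-0.030', 28, [0.1063, 0.1126]), ('-0.020', 25, [0.1042, 0.1101]), ('-0.010', 17, [0.0993, 0.1036]), ('0.000', 14, [0.0981, 0.1031]), ('0.010', 18, [0.0939, 0.0983]), ('0.020', 17, [0.09, 0.0936]), ('0.030', 19, [0.0871, 0.0929]), ('0.040', 18, [0.0848, 0.0876]), ('0.050', 16, [0.0809, 0.0842]), ('0.060', 17, [0.0789, 0.0835]), ('0.070', 5, [0.0748, 0.0757])]
top -0.016 [('-0.030', 50, [0.0837, 0.1026]), ('-0.020', 40, [0.0755, 0.078]), ('-0.010', 19, [0.075, 0.0795]), ('0.000', 13, [0.0749, 0.078]), ('0.010', 9, [0.0752, 0.0756]), ('0.020', 14, [0.0752, 0.0782]), ('0.030', 21, [0.0754, 0.079]), ('0.040', 28, [0.0755, 0.0793]), ('0.050', 62, [0.0891, 0.0931]), ('0.060', 58, [0.088, 0.0943]), ('0.070', 67, [0.0812, 0.0953]), ('0.080', 16, [0.0801, 0.0838])]
top 0.02 [('-0.030', 26, [0.1075, 0.1124]), ('-0.020', 26, [0.1031, 0.1088]), ('-0.010', 20, [0.0997, 0.1041]), ('0.000', 17, [0.0964, 0.102]), ('0.010', 18, [0.0952, 0.0987]), ('0.020', 17, [0.0896, 0.0943]), ('0.030', 22, [0.089, 0.0929]), ('0.040', 16, [0.0839, 0.0874]), ('0.050', 21, [0.0808, 0.0869]), ('0.060', 15, [0.077, 0.081]), ('0.070', 3, [0.0744, 0.0753])]
shift mm [115.8  22.9   0.4] turn deg [ 0.  -0.   0.1]
mould TCP [ 0.0909 -0.0227] 0.2403 t 14.7 f mould [ 0.  -0.1 -1.1] q7 [ 0.94  0.   -0.76  1.78  0.    1.36 -0.03]
```

```bash
python3 -m handwheel '[[0,0.03,0.006,0,0,0,0],[0,0.03,0.006,0,0,0,0],[0,0.03,0.006,0,0,0,0],[0,0.026,0.005,0,0,0,0],[0,0,0,0.03,0,0,0],[0,0,0,0.03,0,0,0],[0,0,0,0.025,0,0,0],[0,0,0,0,0,0,0]]'; python3 go.py -0.04 0 0.155; python3 arms.py|grep none; python3 - <<'E'
from fit import *
d=np.load('last_scene.npz')['d']
C=cloud('scene',d).reshape(-1,3);C=C[~np.isnan(C[:,0])]
M=np.c_[(C[:,:2]-t)@R2,C[:,2]]
M=M[(M[:,0]>-.12)&(M[:,0]<-.03)&(abs(M[:,1])<.016)&(M[:,2]>.1)&(M[:,2]<.19)]
for z in np.arange(.1,.19,.01):
    r=M[(M[:,2]>=z)&(M[:,2]<z+.01)]
    if len(r):print('%.2f'%z,len(r),np.percentile(r[:,0],[5,50,95]))
E
```

```text
time: 15.7
position: [0.5235, -0.0043, 0.1523]
tool_rot: [-2.438, -1.974, 0.007]
ft_force: [-0.4, 0.9, 0.8]
grip_width: 0.004
grip_force: 0.0
shift mm [16.   2.9 -2.7] turn deg [-0.4  0.   0.1]
mould TCP [-0.024  -0.0029] 0.1523 t 15.7 f mould [-0.8 -0.6  0.8] q7 [ 0.76  0.19 -0.87  1.82  0.15  1.2  -0.37]
0.10 55 [-0.0354 -0.0318 -0.0302]
0.11 71 [-0.0377 -0.0355 -0.0327]
0.12 55 [-0.0407 -0.0389 -0.0374]
0.13 11 [-0.0412 -0.0405 -0.0398]
0.14 4 [-0.0465 -0.046  -0.0453]
0.15 14 [-0.0491 -0.048  -0.0464]
0.17 18 [-0.0592 -0.0556 -0.0313]
0.18 7 [-0.0587 -0.0556 -0.0308]
```

```bash
python3 -m handwheel '[[0,0.016,0.003,-0.006,-0.4,0,0],[0,0.006,0,0,0,0,0],[0,0.006,0,0,0,0,0],[0,0.005,0,0.002,0,0,0],[0,0.005,0,0.0025,0,0,0],[0,0.005,0,0.003,0,0,0],[0,0.004,0,0.0035,0,0,0],[0,0.004,0,0.004,0,0,0],[0,0.004,0,0.004,0,0,0]]'; python3 go.py -0.0794 0 0.139; python3 arms.py|grep top
```

```text
time: 16.92
position: [0.5416, 0.0483, 0.1425]
tool_rot: [2.438, 1.971, 0.008]
ft_force: [1.9, -4.8, 3.9]
grip_width: 0.002
grip_force: 2.7
shift mm [ 0.2 -3.8  3.5] turn deg [ 0.5  0.  -0. ]
mould TCP [-0.0792  0.0038] 0.1425 t 16.925 f mould [4.2 2.9 3.9] q7 [ 0.65  0.25 -0.89  1.8   0.21  1.18 -0.51]
top -0.034 [('0.020', 13, [0.0877, 0.0929]), ('0.030', 19, [0.0855, 0.0884]), ('0.040', 18, [0.0817, 0.0899]), ('0.050', 23, [0.0808, 0.0876]), ('0.060', 15, [0.0778, 0.0834]), ('0.070', 5, [0.0753, 0.0768]), ('0.080', 10, [0.0753, 0.0789]), ('0.090', 10, [0.075, 0.0767]), ('0.100', 9, [0.075, 0.0765]), ('0.110', 13, [0.0753, 0.0766]), ('0.120', 6, [0.0757, 0.0772])]
top -0.016 [('0.000', 2, [0.0744, 0.0749]), ('0.010', 6, [0.0752, 0.0771]), ('0.020', 8, [0.075, 0.0767]), ('0.030', 18, [0.0752, 0.0804]), ('0.040', 35, [0.0757, 0.0802]), ('0.050', 67, [0.0894, 0.0947]), ('0.060', 65, [0.0828, 0.0971]), ('0.070', 67, [0.0847, 0.1]), ('0.080', 72, [0.0823, 0.0881]), ('0.090', 70, [0.0846, 0.0904]), ('0.100', 29, [0.0761, 0.0856]), ('0.110', 28, [0.0754, 0.0802]), ('0.120', 8, [0.0755, 0.0772])]
top 0.02 [('-0.010', 8, [0.0936, 0.097]), ('0.000', 17, [0.0924, 0.0964]), ('0.010', 16, [0.0889, 0.0949]), ('0.020', 16, [0.0869, 0.0933]), ('0.030', 22, [0.0852, 0.091]), ('0.040', 15, [0.0827, 0.0862]), ('0.050', 18, [0.0814, 0.085]), ('0.060', 13, [0.0782, 0.0863]), ('0.070', 11, [0.0751, 0.0784]), ('0.080', 8, [0.0753, 0.076]), ('0.090', 10, [0.075, 0.0789]), ('0.100', 15, [0.0753, 0.0785]), ('0.110', 8, [0.0761, 0.078]), ('0.120', 6, [0.0747, 0.0759])]
```

View pics/sx.png

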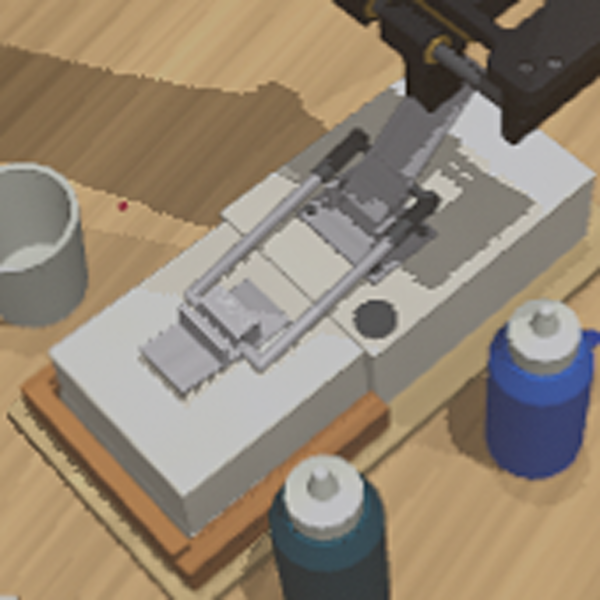

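The bar stays under the lip at about crop (225,345) and the lever is near 0.85 rad. I'll continue the arc.

```bash
python3 -m handwheel '[[0,0.0035,-0.002,0.006,0,0,0],[0,0.0035,-0.002,0.006,0,0,0],[0,0.003,0,0.005,0,0,0],[0,0.0025,0,0.006,0,0,0],[0,0.0015,0,0.005,0,0,0],[0,0.0015,0,0.005,0,0,0],[0,0.001,0,0.005,0,0,0],[0,0.001,0,0.005,0,0,0],[0,0,0,0.004,0,0,0],[0,0,0,0.002,0,0,0],[0,0,0,0,0,0,0]]'; python3 go.py -0.0975 0 0.093
```

```text
time: 18.4
position: [0.5412, 0.0663, 0.0934]
tool_rot: [2.439, 1.972, 0.007]
ft_force: [0.7, 1.5, 0.5]
grip_width: 0.004
grip_force: 0.0
shift mm [0.8 0.4 0.4] turn deg [0.4 0.  0. ]
mould TCP [-0.0967 -0.0004] 0.0934 t 18.4 f mould [-1.7  0.4  0.5] q7 [ 0.59  0.31 -0.88  1.85  0.27  1.1  -0.59]
```

Force is low, so the lever has snapped down. I'll retreat and check.

```bash
python3 -m handwheel '[[0,0,0,-0.02,0,0,0],[0,0,0,-0.05,0,0,0],[0,0,0,-0.05,0,0,0],[0,0,0,-0.05,0,0,0],[0,0.05,0,0,0,0,0],[0,0.05,0,0,0,0,0],[0,0.05,0,0,0,0,0],[0,0,0,0,0,0,0]]'|head -2; python3 - <<'E'
from fit import *
im,d=snap('scene'); cv2.imwrite('pics/s9.png',cv2.resize(im[180:372,195:395],(625,600),interpolation=cv2.INTER_CUBIC))
for n in('top','scene'):
    if n=='top': im,d=snap(n)
    C=cloud(n,d).reshape(-1,3);C=C[~np.isnan(C[:,0])]
    M=np.c_[(C[:,:2]-t)@R2,C[:,2]]
    print(n,[(round(x,3),np.median(r[:,2]).round(4)) for x in np.arange(-.13,.12,.01) for r in [M[(M[:,0]>=x)&(M[:,0]<x+.01)&(abs(M[:,1])<.012)&(M[:,2]<.2)]] if len(r)])
E
```

```text
time: 19.4
position: [0.5699, 0.2192, 0.2647]
top [(np.float64(-0.13), np.float64(0.0733)), (np.float64(-0.12), np.float64(0.0932)), (np.float64(-0.11), np.float64(0.093)), (np.float64(-0.1), np.float64(0.0924)), (np.float64(-0.09), np.float64(0.0923)), (np.float64(-0.08), np.float64(0.0929)), (np.float64(-0.07), np.float64(0.092)), (np.float64(-0.06), np.float64(0.0938)), (np.float64(-0.05), np.float64(0.0941)), (np.float64(-0.04), np.float64(0.0934)), (np.float64(-0.03), np.float64(0.0743)), (np.float64(-0.02), np.float64(0.0741)), (np.float64(-0.01), np.float64(0.0723)), (np.float64(-0.0), np.float64(0.0718)), (np.float64(0.01), np.float64(0.0718)), (np.float64(0.02), np.float64(0.0716)), (np.float64(0.03), np.float64(0.0724)), (np.float64(0.04), np.float64(0.0748)), (np.float64(0.05), np.float64(0.0888)), (np.float64(0.06), np.float64(0.0876)), (np.float64(0.07), np.float64(0.0862)), (np.float64(0.08), np.float64(0.086)), (np.float64(0.09), np.float64(0.0886)), (np.float64(0.1), np.float64(0.0724)), (np.float64(0.11), np.float64(0.0722))]
scene [(np.float64(-0.13), np.float64(-0.3633)), (np.float64(-0.12), np.float64(-0.3682)), (np.float64(-0.11), np.float64(-0.3731)), (np.float64(-0.1), np.float64(-0.3763)), (np.float64(-0.09), np.float64(-0.3818)), (np.float64(-0.08), np.float64(-0.3864)), (np.float64(-0.07), np.float64(-0.3908)), (np.float64(-0.06), np.float64(-0.3959)), (np.float64(-0.05), np.float64(-0.3999)), (np.float64(-0.04), np.float64(-0.4045))]
```

View pics/s9.png

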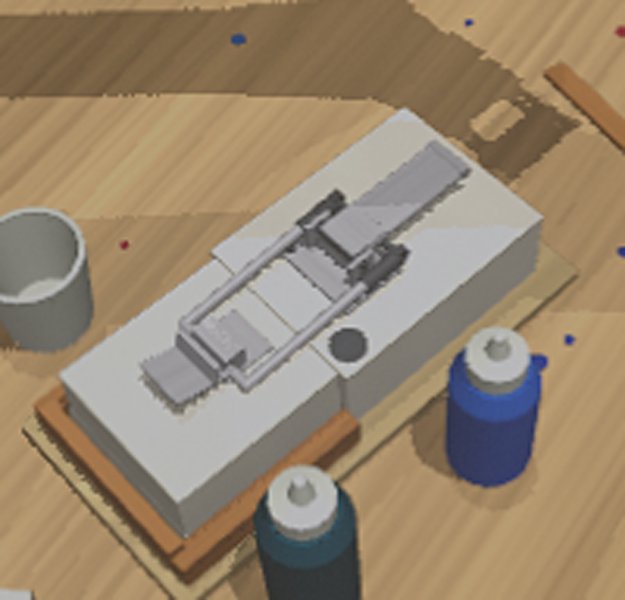

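The lever lies flat (its top is level at 0.093 m), the bar is hooked at crop (225,370), the halves are closed, and the bystanders are untouched.

```bash
python3 -c "
from bench import ctrl
print(ctrl.close_job())"
```

```text
the job is handed in; nothing more can be done
None
```

The mould is latched and the job is handed in at about 19 s: in the last picture the bar is hooked under the keeper's lip, the lever lies flat, the halves look closed and the nearby bottles and tub look undisturbed; latch pull was not measured, and no verdict was returned.

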